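Sort the tested power supplies into their taped frames

TASK

The black mains adapter on the sloping stand has passed its test: lay it flat on the table inside the green taped frame. The white plug-in charger has failed: move it to inside the red taped frame. Each must lie entirely within its tape rectangle, same side up as now; set them down rather than dropping them, and leave everything else on the table where it is.

Things in the scene. Friction and masses are not known exactly. Their poses are not given: they have to be found in the camera images.
- adapter: black mains adapter, a brick 52 (its x) x 128 (its y) x 31 mm (its z); a short cable bush on each end makes it 148 mm long overall. 0.25 to 0.4 kg. Origin: centre of its underside; z comes out of its top face. At the start it lies on the sloping face of the stand, underside on the face, its +y pointing up the slope. Grasp it across its 52 mm width (x), at its middle.
- charger: white plug-in charger lying on its side on the table, 44 (x) x 76 (y) x 30 mm (z), 0.09 kg. Origin: centre of the underside of this outline. The body proper spans y = -8 to +37 mm and is 44 mm wide; a narrower neck and two pins point to -y. Grasp the body across x at about y = +14 mm.
- stand: fixed blue sheet-metal stand, 150 (x) x 130 (y) x 100 mm high. Its flat face (170 mm along the slope, 130 wide) slopes 30 degrees from level, rising toward the stand's +x; the lower end, with two 21 mm high stop tabs that hold the adapter's end, is roughly to the robot's right (-y). No side walls: fingers have room beside the adapter down to the face. Origin: centre of the underside.
- green_frame: rectangle of green tape stuck flat on the table; inside it is 190 mm (its x) by 110 mm (its y), tape 12 mm wide, no height to speak of. Origin: its centre, on the table top.
- red_frame: rectangle of red tape stuck flat on the table, same sizes and axes as the green one. Origin: its centre, on the table top. The green and red frames may swap places.
- adapter_corner0 (a point): corner of the adapter's outline on its underside, at x = +26, y = +74 mm in its own frame
- adapter_corner1 (a point): corner of the adapter's outline on its underside, at x = +26, y = -74 mm in its own frame
- adapter_corner2 (a point): corner of the adapter's outline on its underside, at x = -26, y = +74 mm in its own frame
- adapter_corner3 (a point): corner of the adapter's outline on its underside, at x = -26, y = -74 mm in its own frame
- charger_corner0 (a point): corner of the charger's outline on its underside, at x = +22, y = +38 mm in its own frame
- charger_corner1 (a point): corner of the charger's outline on its underside, at x = +22, y = -38 mm in its own frame
- charger_corner2 (a point): corner of the charger's outline on its underside, at x = -22, y = +38 mm in its own frame
- charger_corner3 (a point): corner of the charger's outline on its underside, at x = -22, y = -38 mm in its own frame
- flux_bottle: bystander: white squeeze bottle with red nozzle, 35 mm across, 97 mm high; origin: centre of its underside
- amber_tape: bystander: roll of amber tape lying flat, 68 mm across, 16 mm high; origin: centre of its underside
- screwdriver: bystander: red screwdriver lying down, 179 mm long, 25 mm thick; origin: centre of its underside
- cell_block: bystander: block of pink cells in black spacers, 62 x 102 x 66 mm; origin: centre of its underside
- screw_jar: bystander: small jar with black lid, 50 mm across, 69 mm high; origin: centre of its underside

How it is judged (in metres and radians):
At the end, for the whole second after the job is handed in: The adapter lies flat (within 5 degrees, right way up) on the table with its whole 52 x 148 mm outline inside the green frame, and the charger likewise with its 44 x 76 mm outline inside the red frame (an overlap onto the tape of up to 3 mm is allowed); both are released and at rest (x of adapter_corner0 in the frame of green_frame between -0.098 and 0.098 m and y of adapter_corner0 in the frame of green_frame between -0.058 and 0.058 m and x of adapter_corner1 in the frame of green_frame between -0.098 and 0.098 m and y of adapter_corner1 in the frame of green_frame between -0.058 and 0.058 m and x of adapter_corner2 in the frame of green_frame between -0.098 and 0.098 m and y of adapter_corner2 in the frame of green_frame between -0.058 and 0.058 m and x of adapter_corner3 in the frame of green_frame between -0.098 and 0.098 m and y of adapter_corner3 in the frame of green_frame between -0.058 and 0.058 m and angle between each of adapter, charger's own z axis and vertical below 0.09 rad and height (world z) of each of adapter, charger below 0.006 m and linear speed of each of adapter, charger below 0.02 m/s and contact force between the fingers and adapter below 0.05 N and x of charger_corner0 in the frame of red_frame between -0.098 and 0.098 m and y of charger_corner0 in the frame of red_frame between -0.058 and 0.058 m and x of charger_corner1 in the frame of red_frame between -0.098 and 0.098 m and y of charger_corner1 in the frame of red_frame between -0.058 and 0.058 m and x of charger_corner2 in the frame of red_frame between -0.098 and 0.098 m and y of charger_corner2 in the frame of red_frame between -0.058 and 0.058 m and x of charger_corner3 in the frame of red_frame between -0.098 and 0.098 m and y of charger_corner3 in the frame of red_frame between -0.058 and 0.058 m and contact force between the fingers and charger below 0.05 N); the robot touches nothing.
It fails at once if the adapter is dropped: it falls freely, with its underside more than 20 mm above the table (distance of adapter from where it was at the start of the episode above 0.02 m and height (world z) of adapter above 0.02 m and contact force between adapter and anything else below 0.02 N).
It fails at once if the charger is dropped: it falls freely, with its underside more than 20 mm above the table (distance of charger from where it was at the start of the episode above 0.02 m and height (world z) of charger above 0.02 m and contact force between charger and anything else below 0.02 N).
It fails at once if a bystander (bottle, tape roll, screwdriver, cell block or jar) is pushed more than 30 mm (distance of any of flux_bottle, amber_tape, screwdriver, cell_block, screw_jar from where it was at the start of the episode above 0.03 m).
It also fails if it takes over 48 s, if anything falls off the work surface, if the arm or the gripper's body presses on something with over 40 N, if the wrist force passes 120 N, or if a joint passes its speed limit or range.

ROBOT

A 6-joint arm with a two-finger parallel gripper is mounted at the origin on a cart in front of the work surface, level with it; the furniture and walls round the work are solid. World frame = base frame: x ahead of the robot, y to its left, z up, the work surface at z = 0. Lengths are in m, angles in degrees, forces in N, time in s.
With the tool pointing down it reaches from about 0.4 to 0.825 m from the base axis. Payload 7 kg.
Tool frame: the origin (TCP) lies midway between the tips of the shut fingers; the grasp point (between the pads) lies 19 mm behind it (hold_point_z is the distance from the TCP to the grasp point, in m); z points along the fingers, y is the line along which they close (so a half turn about z gives the same grasp; the last joint's range is limited). The gripper opens to 88 mm and grips with 3 to 60 N. Pads are 19 mm wide; open, the fingers measure 130 mm over their backs; the gripper's body (78 mm by 193 mm) begins 47 mm behind the grasp point.
Start: joints at [-59.696, 20.546, 0.682, 0, -70.136, -16.507], TCP at [0.161, -0.656, 0.196] pointing down, gripper open.
Joint ranges: [-176.03, 176.03], [-82.01, 121.73], [-58.28, 71.71], [-173.87, 95.51], [-174.79, -0.11], [-173.66, 173.66]. Speed limits (degrees/s): [136.94, 136.94, 172.46, 180, 180, 180].

INTERFACE

Orientations are given as [roll, pitch, yaw] about the fixed x, y, z axes, in that order (R = Rz(yaw) Ry(pitch) Rx(roll)).
In Python, from plant import get_state, capture, close_job, hold_point_z gives the robot as it stands.
- The arm moves only by the shell command python3 -m inch 'ROWS' [FORCE]. ROWS is text: rows parted by semicolons, each of 5 numbers parted by spaces: the shift along the tool's x, y, z normalised to -1 to 1, where 1 is 0.15 m, then the turn about the tool's z normalised to -1 to 1, where 1 is 360 degrees, then the opening, from 0 (shut) to 1 (fully open). In form: tx ty tz spin grip; .... A call has exactly 8 rows; each row shifts and turns the commanded pose from where the row before left it, along the tool's axes as they then stand; what a row does not reach is not made up. A row lasts 1/8 s, in which the tool goes at most 62.5 mm and 10.7 degrees, less where a joint would pass 70% of its speed; a pose out of reach is approached as far as the arm can. A call with a number of a shift or a turn outside -1 to 1 is refused whole. A call with a gripper value outside its range is refused whole. The fingers move at their own pace and stop on an object; FORCE is the grip in N (left out, the last holds). Time passes only in rows, so rows that do not move let the fingers close, or fill a call up. It gives the time, the measured TCP pose, the force, the opening and the grip force at its end, in the units of the state.
- get_state(): the state, without advancing time (a new reading comes with each control period).
- capture(name): name is "scene" or "top"; returns a dict with "color" (480x640x3 uint8, blue, green, red), "mtx" (3x3 intrinsics, pixels), "R" (3x3) and "t" (3): a world point X has camera coordinates R X + t. Camera axes: x right, y down, z forward; pixel columns grow to the right and rows downward; lengths in m; the calibration is good to about 2 mm. A picture is of the moment at which its call begins. There is no depth.
- close_job(): hands the job in; it is judged then, once.
The state is a dict: "time_s": time; "joints": joint angles; "qd": joint speeds; "joint_torque": joint torques, N m; "tcp_pos": TCP position; "eef_rot": TCP orientation; "contact_force": force on the tool from outside, world axes, zero at the start; "moment": the same for the moment, N m; "gripper_width": finger opening in m; "gripper_force": force on a finger pad.
Only numpy, scipy, OpenCV 4.12 (cv2) and the standard library are available. Lean on these libraries where they do the work, as an engineer would, in place of code of your own. Each camera call takes 0.05 s, during which the arm holds its last target. There are 200 camera calls.

## Working session

There is one attempt and no reset: what is moved stays moved. The work goes in short steps, Python scripts to look and compute and a shell command to move; the robot and the scene stay as the last step left them, time stands still between calls to the robot, and variables do not carry over. Pictures are saved under pics/ and viewed, at most 10 in all, crops included, and the job is handed in when it is done.

```bash
mkdir -p pics; ls; python3 - <<'E'
from plant import *
import cv2
print(get_state(),hold_point_z)
for n in("scene","top"):
    c=capture(n);cv2.imwrite(f"pics/{n}0.png",c["color"]);print(n,c["mtx"].tolist(),c["R"].tolist(),c["t"].tolist())
E
```

```text
pics
{'time_s': 0.0, 'joints': array([-5.96967113e+01,  2.05903640e+01,  6.32981458e-01, -1.80847826e-02,
       -7.01367489e+01, -1.65051744e+01]), 'qd': array([ 0.05773763, -0.11004566, -0.00540538,  0.04985181,  0.09255902,
        0.01668226]), 'joint_torque': array([ 4.61365380e-04, -5.82717669e+01,  2.93075502e+01,  6.99775457e+00,
        7.14180715e-03, -1.42519734e-04]), 'tcp_pos': array([ 0.1607912 , -0.65500483,  0.19523521]), 'eef_rot': array([ 1.79904917e+02, -1.04448760e-02, -1.66208036e+02]), 'contact_force': array([-0.00656662,  0.17077468, -0.00392876]), 'moment': array([0.02671661, 0.01810819, 0.019545  ]), 'gripper_force': 0.0, 'gripper_width': 0.08753097403175429} 0.0188
scene [[565.8979082194043, 0.0, 314.00517334503496], [0.0, 565.8979082194043, 251.22527459655444], [0.0, 0.0, 1.0]] [[-0.5869969809195629, -0.8095492896289403, 0.008030694403117688], [-0.4282096300725997, 0.3020420792074212, -0.8517083392224978], [0.6870742733536207, -0.5033890444272062, -0.523954590442968]] [0.28285631591137594, 0.3389741555517476, 1.131091285940405]
top [[463.37046903508195, 0.0, 322.5217181251302], [0.0, 463.37046903508195, 241.59309813182918], [0.0, 0.0, 1.0]] [[-0.013678582185324554, -0.9999064427016139, -4.725678529573364e-05], [-0.9846194612035525, 0.013477690913753868, -0.1741920447863792], [0.17417638476161443, -0.0023361702501641154, -0.9847116985696558]] [-0.06952735491409691, 0.5716948131998274, 1.175879962904953]
```

View pics/top0.png

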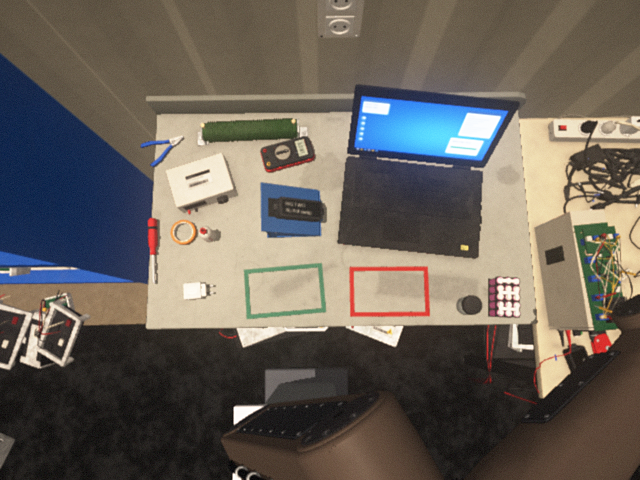

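View pics/scene0.png

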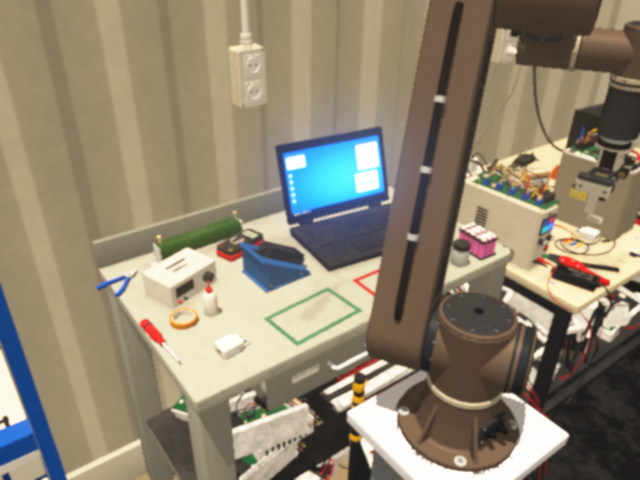

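Top view: green frame spans about (245–325, 264–318) and red frame about (350–430, 267–316). The adapter is on the blue stand near (296,208), high end to the left, and the charger is near (199,291) with its pins to the right. The scene view agrees with this.

```bash
cat > h.py <<'E'
import numpy as np,cv2
from plant import *
def ray(c,px,z):
    R,t,K=c["R"],c["t"],c["mtx"]; o=-R.T@t
    px=np.atleast_2d(np.float64(px)); d=(np.c_[px,np.ones(len(px))]@np.linalg.inv(K).T)@R
    z=np.broadcast_to(z,len(px)); return o+d*((z-o[2])/d[:,2])[:,None]
def plane(c,px,n,p):
    R,t,K=c["R"],c["t"],c["mtx"]; o=-R.T@t
    px=np.atleast_2d(np.float64(px)); d=(np.c_[px,np.ones(len(px))]@np.linalg.inv(K).T)@R
    return o+d*(((p-o)@n)/(d@n))[:,None]
def blob(m,roi):
    x0,y0,x1,y1=roi; k=np.zeros_like(m); k[y0:y1,x0:x1]=m[y0:y1,x0:x1]
    cs,_=cv2.findContours(k,cv2.RETR_EXTERNAL,cv2.CHAIN_APPROX_NONE)
    return max(cs,key=cv2.contourArea)
def hsv(c,lo,hi): return cv2.inRange(cv2.cvtColor(c["color"],cv2.COLOR_BGR2HSV),lo,hi)
E
python3 - <<'E'
from h import *
np.set_printoptions(precision=4,suppress=True)
c=capture("top"); print("cam",-c["R"].T@c["t"])
def rep(n,m,roi,z):
    b=blob(m,roi); w=ray(c,b[:,0],z)
    r=cv2.minAreaRect(np.float32(w[:,:2]*1000)); print(n,cv2.contourArea(b),r); print(cv2.boxPoints(r).round(1).tolist())
red=hsv(c,(0,120,80),(8,255,255))|hsv(c,(172,120,80),(180,255,255))
rep("green",hsv(c,(40,70,40),(90,255,255)),(235,255,335,325),0)
rep("red",red,(340,255,440,325),0)
rep("charger@30",hsv(c,(0,0,205),(180,60,255)),(175,275,225,305),0.03)
print("bottle",ray(c,[[207,228],[205,236]],[.097,0.05]))
b=blob(hsv(c,(95,120,50),(125,255,255)),(255,175,330,245)); print("blue",cv2.approxPolyDP(b,3,True)[:,0].tolist())
d=blob(cv2.inRange(c["color"],(0,0,0),(70,70,70)),(262,180,330,235)); print("dark",cv2.minAreaRect(d),cv2.approxPolyDP(d,2,True)[:,0].tolist())
im=np.hstack([cv2.resize(c["color"][170:250,250:345],None,fx=5,fy=5,interpolation=2),cv2.resize(c["color"][260:340,170:235],None,fx=5,fy=5,interpolation=2)])
cv2.imwrite("pics/crop1.png",im);print(im.shape)
E
```

```text
cam [ 0.3571 -0.0745  1.2575]
green 3551.5 ((446.88739013671875, 27.93218994140625), (128.82412719726562, 209.11813354492188), 4.221055507659912)
[[375.0, 127.5], [390.29998779296875, -81.0999984741211], [518.7999877929688, -71.5999984741211], [503.3999938964844, 136.89999389648438]]
red 3812.0 ((441.34051513671875, -255.58688354492188), (134.3851776123047, 214.92718505859375), 0.22661998867988586)
[[373.70001220703125, -148.39999389648438], [374.6000061035156, -363.29998779296875], [509.0, -362.79998779296875], [508.1000061035156, -147.89999389648438]]
charger@30 1421.0 ((450.4023132324219, 249.7037811279297), (132.99131774902344, 76.4090576171875), 89.21614837646484)
[[411.29998779296875, 183.6999969482422], [487.70001220703125, 182.6999969482422], [489.5, 315.70001220703125], [413.1000061035156, 316.70001220703125]]
bottle [[0.6017 0.2176 0.097 ]
 [0.59   0.2341 0.05  ]]
blue [[262, 184], [262, 229], [320, 234], [319, 222], [274, 218], [267, 226], [262, 222], [262, 202], [267, 205], [268, 195], [319, 200], [317, 191]]
dark ((295.71722412109375, 209.1106719970703), (55.226802825927734, 20.913755416870117), 5.19442892074585) [[269, 198], [269, 215], [320, 220], [323, 214], [321, 203], [318, 201]]
(400, 800, 3)
```

View pics/crop1.png

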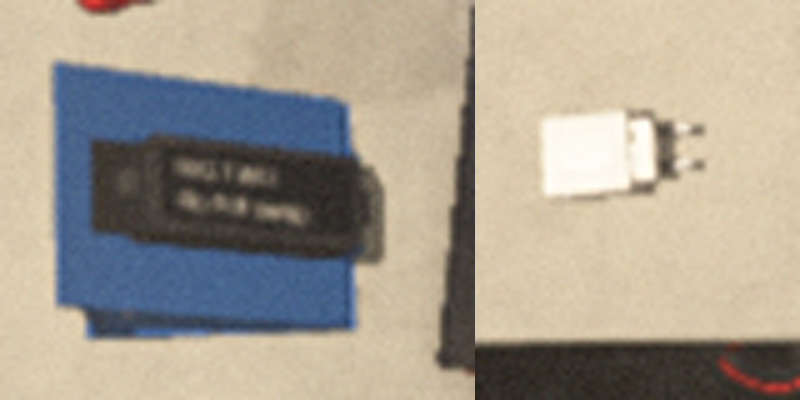

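```bash
python3 - <<'E'
from h import *
np.set_printoptions(precision=4,suppress=True)
c=capture("top")
A=lambda l:np.array(l,float)/5+[250,170]-.1
f=A([[55,62],[57,304],[348,102],[354,328]]); w=ray(c,f,[.1,.1,.015,.015]); print("face",w, np.linalg.norm(w[0]-w[1]),np.linalg.norm(w[2]-w[3]),np.linalg.norm(w[0]-w[2]))
u=(w[0]+w[1]-w[2]-w[3])[:2]; u/=np.linalg.norm(u); print("upslope dir",u,np.degrees(np.arctan2(u[1],u[0])))
across=np.array([-u[1],u[0],0]); s=np.r_[u*np.cos(np.pi/6),.5]; n=np.cross(s,across); n*=np.sign(n[2])
p=w.mean(0); p[2]=.0575; print("mid face",p,n)
def loc(P): d=P-p; return np.c_[d@s,d@across,d@n]*1000
print("face uv",loc(w))
print("far top edge",loc(plane(c,A([[155,135],[350,160]]),n,p+.031*n)))
print("near edge under",loc(plane(c,A([[140,238],[355,258]]),n,p)))
print("bush left end z~15",loc(plane(c,A([[93,142],[93,232]]),n,p+.015*n)))
print("right end top",loc(plane(c,A([[358,165],[355,258]]),n,p+.031*n)))
C=np.array([[541,117],[541,196],[628,111],[628,191]],float); C=np.c_[170+(C[:,0]-475)/5,260+C[:,1]/5]-.1
v=ray(c,C,.03); print("charger",v,v.mean(0)); d=v[:2].mean(0)-v[2:].mean(0); print(np.linalg.norm(d),np.linalg.norm(v[0]-v[1]),np.degrees(np.arctan2(d[1],d[0])))
c2=capture("scene"); 
def pr(c,X): q=c["R"]@X+c["t"]; q=c["mtx"]@q; return q[:2]/q[2]
print([pr(c2,x) for x in w],pr(c2,v.mean(0)))
im=c2["color"].copy()
for x in list(w)+list(v): cv2.circle(im,tuple(np.int32(pr(c2,x).round())),1,(0,255,255),-1)
cv2.imwrite("pics/ov.png",cv2.resize(im[220:370,190:350],None,fx=4,fy=4))
E
```

```text
face [[ 0.7203  0.0806  0.1   ]
 [ 0.5922  0.0783  0.1   ]
 [ 0.7217 -0.071   0.015 ]
 [ 0.5939 -0.0727  0.015 ]] 0.12816822632289343 0.12783167581165397 0.17378780433015792
upslope dir [-0.01    0.9999] 90.5735560416561
mid face [0.657  0.0038 0.0575] [ 0.005 -0.5    0.866]
face uv [[ 87.1779 -64.0823  -1.2574]
 [ 86.3544  64.0823  -0.7819]
 [-86.5962 -63.9155   0.9215]
 [-86.9361  63.9155   1.1178]]
far top edge [[ 45.5328 -21.7044  31.    ]
 [-69.6246 -21.467   31.    ]]
near edge under [[ 40.1317  25.3825  -0.    ]
 [-89.2577  24.3617   0.    ]]
bush left end z~15 [[ 73.0386 -18.7782  15.    ]
 [ 73.2122  28.5731  15.    ]]
right end top [[-74.5261 -19.2427  31.    ]
 [-71.2924  32.3153  31.    ]]
charger [[0.4672 0.2933 0.03  ]
 [0.4256 0.2917 0.03  ]
 [0.4697 0.2473 0.03  ]
 [0.4276 0.246  0.03  ]] [0.4475 0.2696 0.03  ]
0.04589907868172197 0.041632903310382226 92.83520331420442
[array([238.557 , 240.0338]), array([264.1656, 260.5704]), array([285.5664, 249.7602]), array([311.5586, 269.2523])] [227.0328 340.5733]
```

View pics/ov.png

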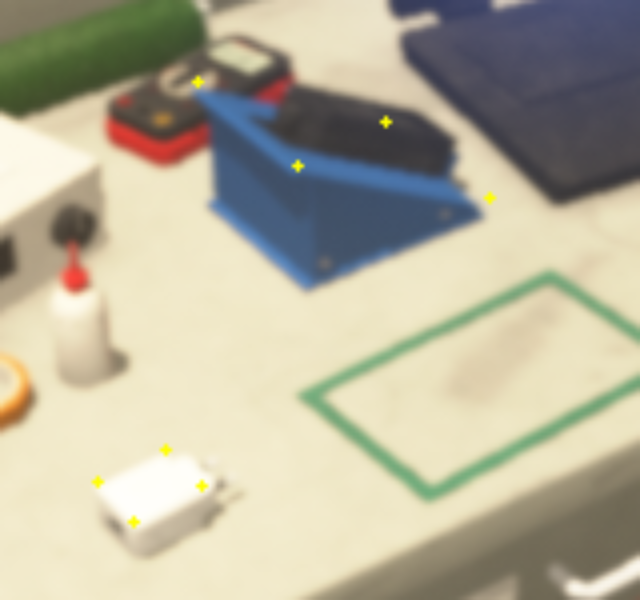

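Adapter centre is about (0.655, −0.004, 0.071), yaw 90.6°. The charger body centre is (0.4475, 0.2696), axis 93°. The green frame is at (0.447, 0.028) turned about 4°, and the red frame is at (0.441, −0.256). The overlay matches the picture to 1–2 px. I'll move the charger first, starting with the spin to yaw −87.

```bash
python3 -m inch '0 0 0 -0.0275 1; 0 0 0 -0.0275 1; 0 0 0 -0.0275 1; 0 0 0 -0.0275 1; 0 0 0 -0.0275 1; 0 0 0 -0.0275 1; 0 0 0 -0.0275 1; 0 0 0 -0.0275 1'
cat > go.py <<'E'
import sys
from h import *
from scipy.spatial.transform import Rotation as Ro
s=get_state(); R=Ro.from_euler("xyz",s["eef_rot"],degrees=True).as_matrix()
T=np.array(list(map(float,sys.argv[1:4]))); yaw=float(sys.argv[4])
d=R.T@(T-s["tcp_pos"]); dy=(yaw-s["eef_rot"][2]+180)%360-180
print("t",round(s["time_s"],2),"tcp",s["tcp_pos"].round(4),"rot",s["eef_rot"].round(1),"total rows units",(d/.15).round(3),"spin",round(-dy/360,4))
E
python3 go.py 0.40 -0.30 0.196 -87; python3 go.py 0.4475 0.2696 0.1 -87
```

```text
time_s: 1.25
tcp_pos: [0.1609, -0.6554, 0.196]
eef_rot: [180.0, 0.0, -86.7]
contact_force: [-0.0, 0.2, -0.3]
gripper_width: 0.0875
gripper_force: 0.0
t 1.25 tcp [ 0.1609 -0.6554  0.196 ] rot [180.    0.  -86.7] total rows units [-2.273 -1.728  0.   ] spin 0.0009
t 1.25 tcp [ 0.1609 -0.6554  0.196 ] rot [180.    0.  -86.7] total rows units [-6.045 -2.265  0.642] spin 0.0009
```

```bash
python3 -m inch '-0.4 0 0 0 1; -0.4 0 0 0 1; -0.29 -0.29 0 0 1; -0.29 -0.29 0 0 1; -0.29 -0.29 0 0 1; -0.29 -0.29 0 0 1; -0.29 -0.29 0 0 1; -0.02 -0.28 0 0 1'
python3 go.py 0.4475 0.2696 0.1 -87
```

```text
time_s: 2.25
tcp_pos: [0.4036, -0.2993, 0.1972]
eef_rot: [-179.9, -0.0, -86.8]
contact_force: [1.0, -1.7, -0.0]
gripper_width: 0.0877
gripper_force: 0.0
t 2.25 tcp [ 0.4036 -0.2993  0.1972] rot [-179.9   -0.   -86.8] total rows units [-3.771 -0.501  0.648] spin 0.0005
```

```bash
python3 -m inch '-0.4 -0.06 0 0 1; -0.4 -0.06 0 0 1; -0.4 -0.06 0 0 1; -0.4 -0.06 0 0 1; -0.4 -0.06 0 0 1; -0.4 -0.06 0 0 1; -0.4 -0.06 0 0 1; -0.4 -0.06 0 0 1'
python3 go.py 0.4475 0.2696 0.06 -87
```

```text
time_s: 3.25
tcp_pos: [0.4489, 0.1834, 0.1966]
eef_rot: [-180.0, 0.0, -87.0]
contact_force: [2.0, -0.5, 0.8]
gripper_width: 0.0878
gripper_force: 0.0
t 3.25 tcp [0.4489 0.1834 0.1966] rot [-180.    0.  -87.] total rows units [-0.574 -0.02   0.911] spin 0.0001
```

```bash
python3 -m inch '-0.29 -0.01 0.1 0 1; -0.28 -0.01 0.2 0 1; 0 0 0.3 0 1; 0 0 0.31 0 1; 0 0 0.15 0 1; 0 0 0.12 0 1; 0 0 0.06 0 1; 0 0 0.025 0 1'
python3 go.py 0.4475 0.2696 0.005 -87
python3 - <<'E'
from h import *
a=capture("top")["color"][250:330,150:250]; b=capture("scene")["color"][300:380,180:280]
cv2.imwrite("pics/c2.png",cv2.resize(np.hstack([a,b]),None,fx=4,fy=4,interpolation=2))
E
```

```text
time_s: 4.25
tcp_pos: [0.4477, 0.2667, 0.0062]
eef_rot: [180.0, -0.0, -87.0]
contact_force: [-0.1, -0.4, 0.1]
gripper_width: 0.0876
gripper_force: 0.0
t 4.25 tcp [0.4477 0.2667 0.0062] rot [180.  -0. -87.] total rows units [-0.019  0.     0.008] spin -0.0
```

View pics/c2.png

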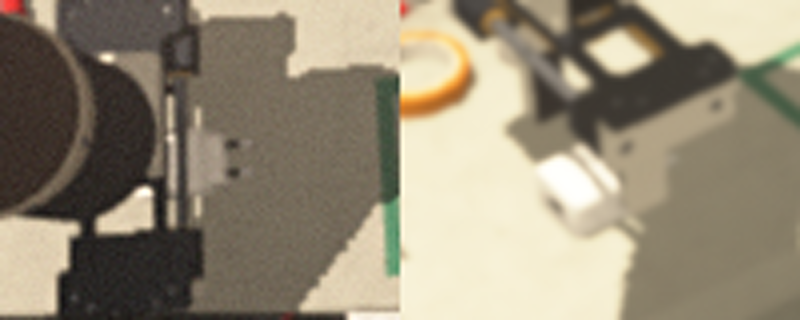

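The gripper straddles the charger, with its neck showing at crop (210,155) centred between the fingers. Closing.

```bash
python3 -m inch '-0.01 0 0.01 0 1; 0 0 0 0 0; 0 0 0 0 0; 0 0 0 0 0; 0 0 0 0 0; 0 0 0 0 0; 0 0 0 0 0; 0 0 0 0 0' 15
python3 go.py 0.441 -0.241 0.10 -90
```

```text
time_s: 5.35
tcp_pos: [0.4475, 0.2682, 0.0049]
eef_rot: [180.0, -0.0, -87.0]
contact_force: [0.1, -0.6, 0.6]
gripper_width: 0.0233
gripper_force: 0.0
t 5.35 tcp [0.4475 0.2682 0.0049] rot [180.  -0. -87.] total rows units [ 3.388  0.221 -0.634] spin 0.0083
```

```bash
python3 - <<'E'
from h import *
a=capture("top")["color"][250:330,150:250]; b=capture("scene")["color"][300:380,180:280]
cv2.imwrite("pics/c3.png",cv2.resize(np.hstack([a,b]),None,fx=4,fy=4,interpolation=2)); print(get_state()["gripper_width"])
E
```

```text
0.01535904768977239
```

View pics/c3.png

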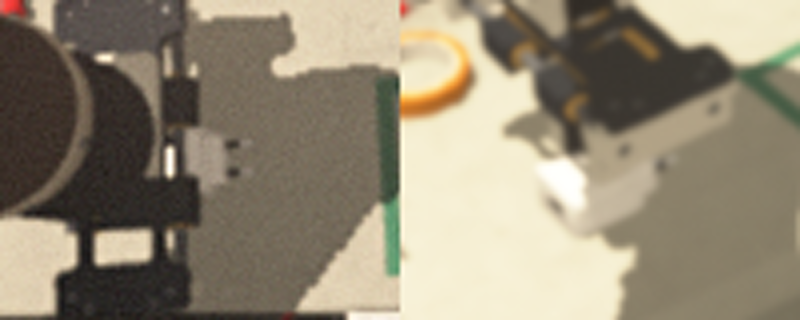

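```bash
python3 -m inch '0 0 0 0 0; 0 0 0 0 0; 0 0 0 0 0; 0 0 0 0 0; 0 0 0 0 0; 0 0 0 0 0; 0 0 0 0 0; 0 0 0 0 0' 15
python3 - <<'E'
from h import *
a=capture("top")["color"][250:330,150:250]; b=capture("scene")["color"][270:370,180:280]
cv2.imwrite("pics/c4.png",cv2.resize(np.hstack([cv2.copyMakeBorder(a,0,20,0,0,0),b]),None,fx=4,fy=4,interpolation=2)); s=get_state();print(s["gripper_width"],s["gripper_force"],s["contact_force"],s["joints"])
E
```

```text
time_s: 6.45
tcp_pos: [0.4475, 0.2682, 0.0049]
eef_rot: [180.0, -0.0, -87.0]
contact_force: [-0.1, 0.3, -0.3]
gripper_width: 0.0004
gripper_force: 0.0
0.0001351430755280497 0.0 [-0.01758094  0.12065074  0.52302645] [ 5.25017960e+01  1.83110137e+01 -3.19713643e+01 -7.33151012e-04
 -3.97194048e+01 -4.95061849e+01]
```

View pics/c4.png

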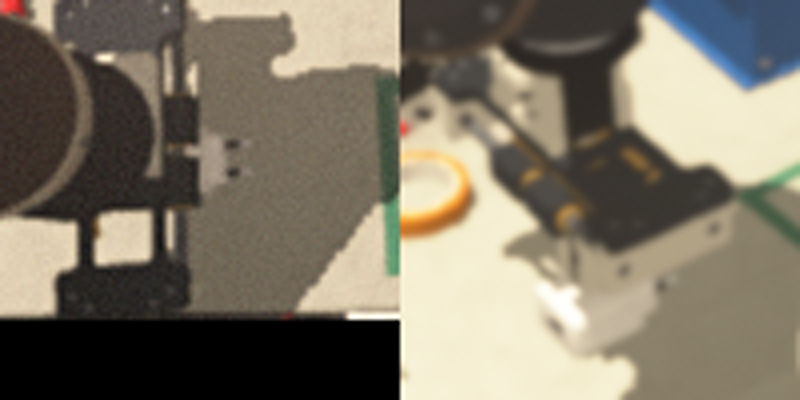

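The fingers shut completely on nothing, and the charger hasn't moved (neck still at about top px (206,289)). I'll compare where the TCP projects with where the gripper actually appears.

```bash
python3 - <<'E'
from h import *
np.set_printoptions(precision=1,suppress=True)
s=get_state(); T=s["tcp_pos"]; th=np.radians(s["eef_rot"][2]); ty=np.array([np.sin(th),-np.cos(th),0]); tx=np.array([np.cos(th),np.sin(th),0])
P={"tcp":T,"70up":T+[0,0,.07],"body+y":T+[0,0,.066]+.0965*ty,"body-y":T+[0,0,.066]-.0965*ty,"cornA":T+[0,0,.066]+.0965*ty+.039*tx,"cornB":T+[0,0,.066]-.0965*ty+.039*tx}
out=[]
for n,(x0,y0) in {"top":(150,240),"scene":(180,230)}.items():
    c=capture(n); im=cv2.resize(c["color"][y0:y0+120,x0:x0+100],None,fx=4,fy=4,interpolation=2)
    for k,X in P.items():
        q=c["mtx"]@(c["R"]@X+c["t"]); q=q[:2]/q[2]; print(n,k,q)
        cv2.drawMarker(im,tuple(np.int32((q-[x0,y0])*4)),(0,255,0) if k=="tcp" else (255,0,255),0,12,2)
    out.append(im)
cv2.imwrite("pics/c5.png",np.hstack(out))
E
```

```text
top tcp [194.9 291.3]
top 70up [187.4 289.4]
top body+y [188.5 327.8]
top body-y [187.3 252.2]
top cornA [204.  326.8]
top cornB [202.4 251.2]
scene tcp [228.3 348.7]
scene 70up [226.1 324.9]
scene body+y [250.1 349. ]
scene body-y [204.6 305.8]
scene cornA [265.2 341.4]
scene cornB [219.  299.6]
```

View pics/c5.png

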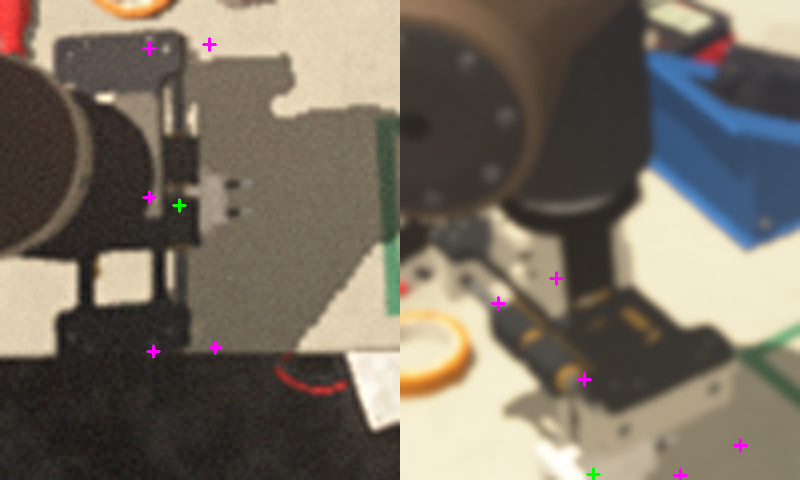

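In the scene view the gripper sits clearly higher than its reported pose: the body corner is about 12 px above its projection, and the shut fingers are over the charger's top. So the true tip must be at least 25 mm above the reported TCP. I'll lift, move to bare table beside the charger, and measure the offset there.

```bash
python3 -m inch '0 0 -0.2 0 0; 0 0 -0.1 0 0; 0.35 0 0 0 0; 0.35 0 0 0 0; 0 0 0.2 0 0; 0 0 0.17 0 0; 0 0 0.05 0 0; 0 0 0 0 0'
python3 - <<'E'
from h import *
s=get_state(); T=s["tcp_pos"]; print(T)
out=[]
for n in("top","scene"):
    c=capture(n); q=c["mtx"]@(c["R"]@(T+[0,0,.035])+c["t"]); q=q[:2]/q[2]; x0,y0=np.int32(q)-[40,50]; print(n,q,x0,y0)
    im=cv2.resize(c["color"][y0:y0+80,x0:x0+80],None,fx=5,fy=5,interpolation=2)
    cv2.drawMarker(im,(200+int(5*(q[0]%1)),250+int(5*(q[1]%1))),(0,255,0),0,10,1); out.append(im)
cv2.imwrite("pics/c6.png",np.hstack(out))
E
```

```text
time_s: 7.65
tcp_pos: [0.453, 0.1634, -0.0132]
eef_rot: [180.0, -0.0, -87.0]
contact_force: [-0.2, 0.7, -0.4]
gripper_width: 0.0003
gripper_force: 0.0
[ 0.45296704  0.1633801  -0.01315763]
top [232.66194977 288.23204589] 192 238
scene [265.69838034 324.97343164] 225 274
```

View pics/c6.png

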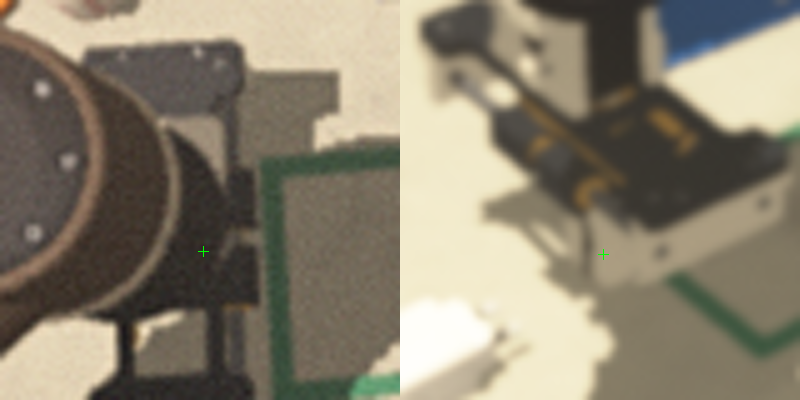

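```bash
python3 -m inch '0 0 0.04 0 0; 0 0 0.02 0 0; 0 0 0 0 0; 0 0 0.007 0 0; 0 0 0.007 0 0; 0 0 0.007 0 0; 0 0 0.007 0 0; 0 0 0 0 0'
```

```text
time_s: 8.75
tcp_pos: [0.453, 0.1633, -0.0264]
eef_rot: [180.0, -0.0, -87.0]
contact_force: [0.0, -0.3, 0.4]
gripper_width: 0.0002
gripper_force: 0.0
```

```bash
python3 -m inch '0 0 0.005 0 0; 0 0 0.005 0 0; 0 0 0.005 0 0; 0 0 0.005 0 0; 0 0 0.005 0 0; 0 0 0.005 0 0; 0 0 0.003 0 0; 0 0 0 0 0'
```

```text
time_s: 9.75
tcp_pos: [0.4531, 0.1634, -0.0302]
eef_rot: [-180.0, 0.0, -87.0]
contact_force: [-5.4, -0.8, 17.1]
gripper_width: 0.0003
gripper_force: 8.4
```

Contact with the table comes at a reported z of −0.030, so the tool tip is really 30 mm higher than reported. I'll correct for that from here on and go back to the charger with the gripper opening.

```bash
python3 go.py 0.4475 0.2696 0.025 -87; python3 -m inch '0 0 -0.1 0 0; 0 0 -0.3 0 1; -0.35 0.01 -0.06 0 1; -0.35 0.01 0 0 1; 0 0 0 0 1; 0 0 0 0 1; 0 0 0 0 1; 0 0 0 0 1';python3 go.py 0.4475 0.2696 -0.025 -87
```

```text
t 9.75 tcp [ 0.4531  0.1634 -0.0302] rot [-180.    0.  -87.] total rows units [-0.709 -0.    -0.368] spin 0.0001
time_s: 10.75
tcp_pos: [0.4446, 0.2672, 0.0377]
eef_rot: [180.0, -0.0, -87.1]
contact_force: [-0.5, 0.4, 0.7]
gripper_width: 0.0651
gripper_force: 0.0
t 10.75 tcp [0.4446 0.2672 0.0377] rot [180.   -0.  -87.1] total rows units [-0.015 -0.02   0.418] spin -0.0002
```

```bash
python3 -m inch '-0.015 -0.02 0 0 1; 0 0 0.05 0 1; 0 0 0.1 0 1; 0 0 0.1 0 1; 0 0 0.1 0 1; 0 0 0.067 0 1; 0 0 0 0 0; 0 0 0 0 0'
python3 -m inch '0 0 0 0 0; 0 0 0 0 0; 0 0 0 0 0; 0 0 0 0 0; 0 0 0 0 0; 0 0 0 0 0; 0 0 0 0 0; 0 0 0 0 0' 15; python3 go.py 0.441 -0.241 0.10 -90
```

```text
time_s: 11.75
tcp_pos: [0.4476, 0.2707, -0.0246]
eef_rot: [-180.0, 0.0, -87.0]
contact_force: [0.1, 0.1, -0.2]
gripper_width: 0.073
gripper_force: 0.0
time_s: 12.75
tcp_pos: [0.4476, 0.2707, -0.0245]
eef_rot: [-180.0, 0.0, -87.0]
contact_force: [-1.0, -0.7, 4.4]
gripper_width: 0.0437
gripper_force: 14.9
t 12.75 tcp [ 0.4476  0.2707 -0.0245] rot [-180.    0.  -87.] total rows units [ 3.404  0.223 -0.831] spin 0.0084
```

```bash
python3 -m inch '0 0 -0.15 0 0; 0 0 -0.25 0 0; 0.3 0.02 -0.05 0 0; 0.4 0.03 0 0 0; 0.4 0.03 0 0 0; 0.4 0.03 0 0 0; 0.4 0.03 0 0 0; 0.4 0.03 0 0 0'; python3 go.py 0.4413 -0.240 -0.02 -90
```

```text
time_s: 13.75
tcp_pos: [0.4395, -0.0771, 0.0427]
eef_rot: [-180.0, 0.0, -87.0]
contact_force: [1.8, -0.3, -0.7]
gripper_width: 0.0438
gripper_force: 15.0
t 13.75 tcp [ 0.4395 -0.0771  0.0427] rot [-180.    0.  -87.] total rows units [1.085 0.045 0.418] spin 0.0084
```

```bash
python3 -m inch '0.4 0.02 0 0 0; 0.35 0.02 0 0 0; 0.25 0 0 0 0; 0.1 0 0 0.0084 0; 0 0 0.1 0 0; 0 0 0.1 0 0; 0 0 0 0 0; 0 0 0 0 0'; python3 go.py 0.4413 -0.240 -0.024 -90
python3 - <<'E'
from h import *
c=capture("top"); red=hsv(c,(0,120,80),(8,255,255))|hsv(c,(172,120,80),(180,255,255))
cv2.imwrite("pics/red.png",c["color"])
E
```

```text
time_s: 14.75
tcp_pos: [0.4428, -0.2398, 0.0126]
eef_rot: [180.0, -0.0, -89.9]
contact_force: [0.2, -0.4, -0.7]
gripper_width: 0.0439
gripper_force: 15.0
t 14.75 tcp [ 0.4428 -0.2398  0.0126] rot [180.   -0.  -89.9] total rows units [0.001 0.01  0.244] spin 0.0002
```

```bash
python3 -m inch '0 0.01 0.08 0 0; 0 0 0.08 0 0; 0 0 0.05 0 0; 0 0 0.025 0 0; 0 0 0.012 0 0; 0 0 0 0 0; 0 0 0 0 0.7; 0 0 0 0 0.7'
python3 -m inch '0 0 0 0 0.9; 0 0 0 0 0.9; 0 0 -0.1 0 1; 0 0 -0.3 0 1; 0 0 -0.4 0 1; 0 -0.1 -0.4 0 1; 0 -0.3 -0.2 0 1; 0 -0.3 0 0 1'; python3 go.py 0.655 -0.004 0.15 -89.5
python3 - <<'E'
from h import *
c=capture("top"); b=blob(hsv(c,(0,0,205),(180,70,255)),(345,262,432,320)); print(cv2.contourArea(b)); w=ray(c,b[:,0],.03)
print(w.min(0),w.max(0))
E
```

```text
time_s: 15.8
tcp_pos: [0.4414, -0.2405, -0.0241]
eef_rot: [-180.0, -0.0, -90.0]
contact_force: [-0.4, 0.1, -0.1]
gripper_width: 0.058
gripper_force: 0.0
time_s: 16.8
tcp_pos: [0.549, -0.241, 0.1898]
eef_rot: [-179.6, -0.1, -90.0]
contact_force: [0.5, 0.7, -0.9]
gripper_width: 0.0874
gripper_force: 0.0
t 16.8 tcp [ 0.549  -0.241   0.1898] rot [-1.796e+02 -1.000e-01 -9.000e+01] total rows units [-1.581 -0.704  0.269] spin -0.0015
449.0
[ 0.38850947 -0.34199633  0.03      ] [ 0.46039087 -0.25626443  0.03      ]
```

```bash
python3 -m inch '-0.35 0 0 -0.0015 1; -0.35 0 0 0 1; -0.3 -0.2 0 0 1; -0.3 -0.2 0 0 1; -0.28 -0.2 0 0 1; 0 -0.1 0.15 0 1; 0 0 0.12 0 1; 0 0 0 0 1'; python3 go.py 0.655 -0.004 0.032 -89.5
python3 - <<'E'
from h import *
c=capture("top"); b=blob(hsv(c,(0,0,205),(180,70,255)),(345,262,432,320)); print(cv2.contourArea(b)); w=ray(c,b[:,0],.03)
r=cv2.minAreaRect(np.float32(w[:,:2]*1000)); print(r)
out=[]
out.append(cv2.resize(c["color"][165:325,250:440],None,fx=2.5,fy=2.5,interpolation=2))
s=capture("scene"); out.append(cv2.resize(s["color"][200:360,220:350],None,fx=2.5,fy=2.5,interpolation=2)); cv2.imwrite("pics/c7.png",np.hstack(out)); print(np.hstack(out).shape)
E
```

```text
time_s: 17.85
tcp_pos: [0.6476, -0.0032, 0.1431]
eef_rot: [179.8, -0.0, -89.5]
contact_force: [0.2, -0.2, 0.6]
gripper_width: 0.0874
gripper_force: 0.0
t 17.85 tcp [ 0.6476 -0.0032  0.1431] rot [179.8  -0.  -89.5] total rows units [ 0.005 -0.052  0.74 ] spin -0.0001
2639.0
((439.79290771484375, -250.6212158203125), (183.56700134277344, 105.27405548095703), 89.21617889404297)
(400, 800, 3)
```

View pics/c7.png

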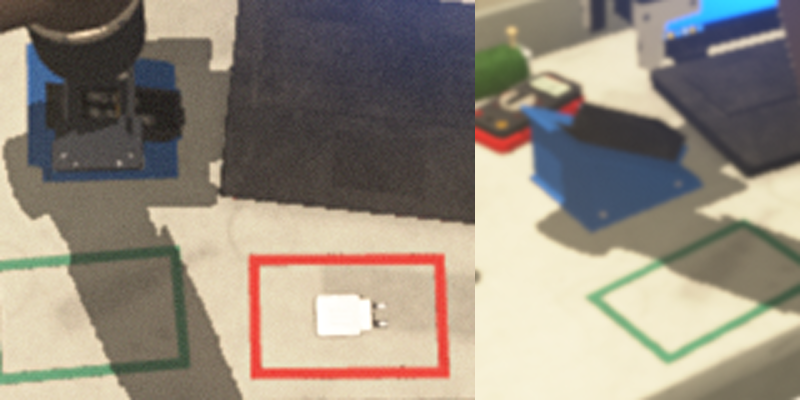

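The charger lies square inside the red frame, around crop (345,315), and the gripper is centred over the adapter. That was the tenth picture, so from here I check by numbers only. Descending beside the adapter.

```bash
python3 -m inch '0.005 -0.05 0 0 1; 0 0 0.15 0 1; 0 0 0.15 0 1; 0 0 0.15 0 1; 0 0 0.12 0 1; 0 0 0.08 0 1; 0 0 0.04 0 1; 0 0 0 0 1'; python3 go.py 0.655 -0.004 0.032 -89.5
```

```text
time_s: 18.95
tcp_pos: [0.6571, -0.0033, 0.0417]
eef_rot: [180.0, -0.0, -89.5]
contact_force: [-1.1, -0.0, 1.0]
gripper_width: 0.0878
gripper_force: 0.0
t 18.95 tcp [ 0.6571 -0.0033  0.0417] rot [180.   -0.  -89.5] total rows units [0.005 0.014 0.064] spin 0.0
```

```bash
python3 -m inch '0.005 0.014 0.03 0 1; 0 0 0.02 0 1; 0 0 0.006 0 1; 0 0 0 0 0; 0 0 0 0 0; 0 0 0 0 0; 0 0 0 0 0; 0 0 0 0 0' 30;  python3 -m inch '0 0 0 0 0; 0 0 0 0 0; 0 0 0 0 0; 0 0 0 0 0; 0 0 0 0 0; 0 0 -0.01 0 0; 0 0 -0.02 0 0; 0 0 -0.05 0 0'; python3 go.py 0.655 -0.004 0.032 -89.5
```

```text
time_s: 19.95
tcp_pos: [0.6553, -0.004, 0.0334]
eef_rot: [-180.0, 0.0, -89.5]
contact_force: [2.5, 0.0, -0.3]
gripper_width: 0.0516
gripper_force: 29.9
time_s: 20.95
tcp_pos: [0.6541, -0.0042, 0.0449]
eef_rot: [179.9, -0.0, -89.5]
contact_force: [-0.1, -0.1, -2.3]
gripper_width: 0.0519
gripper_force: 29.9
t 20.95 tcp [ 0.6541 -0.0042  0.0449] rot [179.9  -0.  -89.5] total rows units [-0.001 -0.006  0.086] spin 0.0
```

```bash
python3 -m inch '0 0 -0.1 0 0; 0 0 -0.15 0 0; 0 0 -0.15 0 0; 0 0.15 -0.05 0 0; 0 0.3 0 0 0; 0 0.35 0 0 0; -0.05 0.3 0 0 0; -0.1 0.2 0 -0.0102 0'; python3 go.py 0.4465 0.0337 0.012 -85.8
```

```text
time_s: 21.95
tcp_pos: [0.458, 0.0164, 0.1139]
eef_rot: [-179.9, 0.0, -85.8]
contact_force: [0.1, 0.5, -2.9]
gripper_width: 0.052
gripper_force: 29.9
t 21.95 tcp [0.458  0.0164 0.1139] rot [-179.9    0.   -85.8] total rows units [-0.12   0.069  0.679] spin 0.0
```

```bash
python3 -m inch '-0.1 0.03 0 0 0; -0.02 0.02 0.1 0 0; 0 0.01 0.15 0 0; 0 0 0.15 0 0; 0 0 0.12 0 0; 0 0 0.08 0 0; 0 0 0.04 0 0; 0 0 0.02 0 0'; python3 go.py 0.4465 0.0337 -0.0236 -85.8
python3 - <<'E'
from h import *
# scene silhouette of the dark adapter: not viewed, only checked later
s=get_state(); print(s["moment"].round(2))
E
```

```text
time_s: 22.95
tcp_pos: [0.451, 0.0351, 0.0147]
eef_rot: [-179.9, 0.1, -85.8]
contact_force: [-3.9, 6.2, 11.0]
gripper_width: 0.0517
gripper_force: 30.0
t 22.95 tcp [0.451  0.0351 0.0147] rot [-1.799e+02  1.000e-01 -8.580e+01] total rows units [0.007 0.031 0.255] spin 0.0
[ 2.27  1.72 -0.12]
```

```bash
python3 -m inch '0 0 0 0 0; 0 0 0.01 0 0; -0.01 0 0.02 0 0; -0.01 0 0.02 0 0; -0.01 0 0.02 0 0; -0.01 0 0.02 0 0; -0.01 0 0.02 0 0; 0 0 0 0 0' 8; python3 go.py 0.4465 0.0337 -0.0236 -85.8
```

```text
time_s: 23.95
tcp_pos: [0.4482, 0.0412, -0.0032]
eef_rot: [179.9, -0.0, -85.8]
contact_force: [0.7, 0.9, -1.2]
gripper_width: 0.0517
gripper_force: 8.0
t 23.95 tcp [ 0.4482  0.0412 -0.0032] rot [179.9  -0.  -85.8] total rows units [0.049 0.015 0.136] spin -0.0001
```

```bash
python3 -m inch '0 0 0.02 0 0; 0 0 0.02 0 0; 0 0 0.02 0 0; 0 0 0.02 0 0; 0 0 0.015 0 0; 0 0 0.01 0 0; 0 0 0.007 0 0; 0 0 0 0 0'; python3 go.py 0.4465 0.0337 -0.0236 -85.8
```

```text
time_s: 24.95
tcp_pos: [0.4488, 0.0414, -0.0196]
eef_rot: [180.0, -0.0, -85.8]
contact_force: [-0.4, 0.5, -1.5]
gripper_width: 0.052
gripper_force: 8.0
t 24.95 tcp [ 0.4488  0.0414 -0.0196] rot [180.   -0.  -85.8] total rows units [0.05  0.019 0.027] spin -0.0
```

```bash
python3 -m inch '0 0 0.007 0 0; 0 0 0.007 0 0; 0 0 0.007 0 0; 0 0 0.006 0 0; 0 0 0.006 0 0; 0 0 0 0 0; 0 0 0 0 0; 0 0 0 0 0'
```

```text
time_s: 25.95
tcp_pos: [0.4489, 0.0413, -0.0238]
eef_rot: [-180.0, -0.0, -85.8]
contact_force: [-4.2, -0.5, 10.5]
gripper_width: 0.0519
gripper_force: 8.0
```

The vertical force rises at exactly the height predicted for the adapter lying flat. Releasing and retreating.

```bash
python3 -m inch '0 0 -0.01 0 0; 0 0 0 0 0.7; 0 0 0 0 0.8; 0 0 0 0 0.9; 0 0 0 0 0.9; 0 0 0 0 0.9; 0 0 0 0 1; 0 0 0 0 1'
python3 -m inch '0 0 -0.1 0 1; 0 0 -0.2 0 1; 0 0 -0.3 0 1; 0 0 -0.4 0 1; 0 0 -0.4 0 1; 0.4 0 0 0 1; 0.4 0 0 0 1; 0.4 0 0 0 1'
python3 -m inch '0.4 0 0 0 1; 0.4 0 0 0 1; 0.4 0 0 0 1; 0.4 0 0 0 1; 0.35 0 0 0 1; 0 0 0 0 1; 0 0 0 0 1; 0 0 0 0 1'
python3 - <<'E'
from h import *
np.set_printoptions(precision=1,suppress=True)
def frame(z,ctr,ang,w): 
    a=np.radians(ang); ex=np.array([np.cos(a),np.sin(a)]); ey=np.array([-ex[1],ex[0]]); d=w[:,:2]*1000-ctr; return np.c_[d@ex,d@ey]
for nm,roi in(("top",(240,258,330,322)),):
    c=capture(nm); b=blob(cv2.inRange(c["color"],(0,0,0),(75,75,75)),roi); print(nm,cv2.contourArea(b))
    for z in(.0,.031):
        w=ray(c,b[:,0],z); r=cv2.minAreaRect(np.float32(w[:,:2]*1000)); f=frame(z,[447,28],94.2,w); print(z,r,f.min(0),f.max(0))
g=blob(hsv(c,(40,70,40),(90,255,255)),(235,255,335,325)); print("green",cv2.minAreaRect(np.float32(ray(c,g[:,0],0)[:,:2]*1000)))
c=capture("scene"); b=blob(cv2.inRange(c["color"],(0,0,0),(75,75,75)),(260,285,365,345)); print(cv2.contourArea(b),cv2.approxPolyDP(b,2,True)[:,0].tolist())
for z in(0,.031): 
    w=ray(c,b[:,0],z); f=frame(z,[447,28],94.2,w); print(z,f.min(0),f.max(0))
E
```

```text
time_s: 26.95
tcp_pos: [0.4489, 0.0415, -0.023]
eef_rot: [-180.0, 0.0, -85.8]
contact_force: [0.7, -1.3, 0.6]
gripper_width: 0.0869
gripper_force: 0.0
time_s: 27.95
tcp_pos: [0.462, -0.1395, 0.1875]
eef_rot: [-179.9, 0.0, -85.7]
contact_force: [1.8, 0.6, 0.9]
gripper_width: 0.0876
gripper_force: 0.0
time_s: 28.95
tcp_pos: [0.4835, -0.4288, 0.1873]
eef_rot: [-180.0, -0.0, -85.8]
contact_force: [-0.7, -0.3, -0.8]
gripper_width: 0.0876
gripper_force: 0.0
top 667.5
0.0 ((450.1568298339844, 25.536392211914062), (48.49235534667969, 124.31576538085938), 4.195621490478516) [-64.8 -27.2] [59.5 21.3]
0.031 ((447.86370849609375, 23.070781707763672), (47.29690170288086, 121.25108337402344), 4.195616722106934) [-65.6 -24.2] [55.6 23.2]
green ((446.97991943359375, 27.81109619140625), (128.707763671875, 209.33795166015625), 4.204776287078857)
264.0 [[335, 302], [304, 318], [295, 318], [293, 322], [300, 326], [335, 308]]
0 [-73.9 -14. ] [60.8 20.2]
0.031 [-45.5  16.9] [84.5 49.9]
```

```bash
python3 -c "
from plant import *
print(close_job())"
```

```text
the job is handed in; nothing more can be done
None
```

I handed the job in at about 29 s of the 48 s limit: the adapter is in the green frame and the charger in the red frame, both set down and released. The charger's position was seen in a picture; the adapter's was only measured, since I had used my ten views, and the judge's verdict was not shown.

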